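# Assemble the mincer head

### The job

Put the mincer head together, in this order: stand the worm in the barrel with its spigot up, lay the cross-shaped knife over the spigot, then the disc with the few large holes, and last set the clamping ring over everything (just set on, no screwing), each one seated flat and fully down. Leave the disc with the many small holes, the bowl and the mug where they are.

Things in the scene. Friction and masses are not known exactly. Their poses are not given: they have to be found in the camera images.
- head: Mincer head: aluminium barrel fixed to the worktop, mouth up. Origin: centre of its underside; z up along the bore. Foot 72 mm across, 5 mm thick, its top is the barrel's inner floor. Barrel 56 mm outside, 48 mm inside diameter, rim at z = 97 mm. A feed tube (42 mm flange) sticks out level along its own +x, to 60 mm from the axis, centre line at z = 45 mm.
- worm: Worm (feed screw), aluminium with spiral rib, 0.22 kg, loose, upright. Origin: centre of underside, z up. 43 mm across up to a flat shoulder at z = 95 mm, lowest 6 mm tapered to 34 mm. On top a steel spigot to pinch: 12 mm across, z = 95 to 113 mm, then tapering to 6 mm at z = 119 mm. Yaw is free. Seated, its origin is 5 mm above the head's.
- knife: Cross-shaped knife, steel, 50 g, loose, lying flat. Origin: centre of underside, z up. 9 mm thick; hub 26 mm across with a 17 mm through-hole; four blades 12 mm wide along its own +x, +y, -x, -y, 44 mm between opposite blade ends, which are flat and can be pinched. Final yaw is free. Seated on the worm's shoulder, its origin is 100 mm above the head's.
- disc_coarse: Coarse disc, steel, 70 g, loose, lying flat: 52 mm across, 6 mm thick, central through-hole 16 mm, around it six large 12 mm holes (dark spots). Origin: centre of underside, z up. Yaw is free. Seated on the knife, its origin is 109 mm above the head's.
- disc_fine: Fine disc, not needed: as the coarse one (52 mm across, 6 mm thick, central hole 16 mm, loose), but with 26 small 4 mm holes (dark dots). Origin: centre of underside.
- ring: Clamping ring, aluminium, 90 g, loose, lip up as it is to be used. Origin: centre of underside, z up. 69 mm outside, 26 mm high; skirt 3 mm thick (63 mm inside), at z = 22 to 26 mm an inward lip leaving a 38 mm opening. Yaw is free. Seated, the lip rests on the disc and its origin is 93 mm above the head's (4 mm below the barrel's rim).
- bowl: A beige bowl, 150 mm across and 60 mm high, standing to one side of the work. Origin at the centre of its underside. Not part of the job.
- mug: A white mug, 80 mm across and 90 mm high, with a handle, standing at the other side. Origin at the centre of its underside. Not part of the job.
Not all that is in view belongs to the job. Leave any brown look-alike of the worm alone.

How it is judged:
On the way, in this order (a step that is already met when the one before it is completed fails the run):
1. the worm stands fully down in the barrel, spigot up (z of worm in the frame of head between -0.001 and 0.011 m and horizontal distance between worm and head below 0.007 m and angle between worm's own z axis and vertical below 0.14 rad), for 0.2 s.
2. the knife lies on the worm's shoulder, over the spigot (z of knife in the frame of head between 0.096 and 0.104 m and horizontal distance between knife and head below 0.01 m and angle between knife's own z axis and vertical below 0.14 rad), for 0.2 s.
3. the coarse disc lies flat on the knife, over the spigot (z of disc_coarse in the frame of head between 0.105 and 0.113 m and horizontal distance between disc_coarse and head below 0.01 m and angle between disc_coarse's own z axis and vertical below 0.14 rad), for 0.2 s.
4. the ring sits over the disc and the barrel's mouth (z of ring in the frame of head between 0.089 and 0.097 m and horizontal distance between ring and head below 0.01 m and angle between ring's own z axis and vertical below 0.14 rad), for 0.2 s.
At the end, for the whole second after the job is handed in: Worm in the barrel (underside within 6 mm of the floor's height, within 7 mm of the axis), then the knife, the coarse disc and the ring above it (each within 4 mm of its assembled height and 10 mm of the barrel's axis), all within 0.14 rad of level, at rest and released (all of step 1 and all of step 2 and all of step 3 and all of step 4 and linear speed of each of worm, knife, disc_coarse, ring below 0.02 m/s); the robot touches nothing.
It fails at once if the fine disc is moved more than 30 mm (distance of disc_fine from where it was at the start of the episode above 0.03 m).
It fails at once if the bowl is moved more than 30 mm (distance of bowl from where it was at the start of the episode above 0.03 m).
It fails at once if the mug is moved more than 30 mm (distance of mug from where it was at the start of the episode above 0.03 m).
It also fails if it takes over 134 s, if anything falls off the work surface, if the arm or the gripper's body presses on something with over 40 N, if the wrist force passes 120 N, or if a joint passes its speed limit or range.

### The arm

A 7-joint arm with a two-finger parallel gripper is mounted at the origin on the work surface. World frame = base frame: x ahead of the robot, y to its left, z up, the work surface at z = 0. Lengths are in m, angles in rad, forces in N, time in s.
With the tool pointing down it reaches from about 0.425 to 0.925 m from the base axis. Payload 6.8 kg.
Tool frame: the origin (TCP) lies at the very end of the fingers, on their centre line; the grasp point (between the pads) lies 19 mm behind it; z points along the fingers, y is the line along which they close (so a half turn about z gives the same grasp; the last joint's range is limited). The gripper opens to 85 mm and grips with 20 to 120 N. Pads are 22 mm wide; open, the fingers measure 114 mm over their backs; the gripper's body (76 mm by 85 mm) begins 54 mm behind the grasp point. The pads swing forward as they close: fully open they stand 13 mm farther back than shut.
Start: joints at [-1.27, 0.477, 0.022, 1.555, -0.011, 1.109, -0.083], TCP at [0.268, 0.619, 0.231] pointing down, gripper open.
Joint ranges: [-2.96, 2.96], [-0.34, 2.1], [-1.41, 1.46], [0.24, 2.44], [-1.37, 4.51], [0.17, 1.92], [-2.96, 2.96]. Speed limits (rad/s): [2.39, 2.39, 3.14, 3.14, 3.14, 3.14, 3.14].

### API

Orientations are given as a rotation vector (axis times angle).
In Python, from bench import get_obs, viewer, r gives the robot as it stands. The module is installed in compiled form; this text tells all that it offers.
- The arm moves only by the tool play_rows, never from a script. Its argument "commands" is a list that holds one entry, the list of rows, each a list of 5 numbers: the gripper's target within -1 to 1 (shut at 1, half-way at 0, fully open at -1), then the shift along the tool's x, y, z scaled (see below), then the turn about the tool's z scaled (see below). A call has 1 to 12 rows; each row is the pose to reach, as a shift and turn from the pose commanded when the call began, along the tool's axes at that moment; what a row does not reach only later rows make up. The controller multiplies each number of a shift by 0.2 m and each number of a turn by pi/2 rad. A row lasts 1/12 s, in which the tool goes at most 41.7 mm and 7.16 degrees, less where a joint would pass 70% of its speed; a pose out of reach is approached as far as the arm can. A call with a number of a shift or a turn outside -1 to 1 is refused whole. A call with a gripper value outside its range is refused whole. The fingers move at their own pace and stop on an object; "grip_force" is the grip in N (left out, the last holds). Time passes only in rows, so rows that repeat a pose let the fingers close. It gives the time, the measured TCP pose, the force, the opening and the grip force at its end, in the units of the state.
- get_obs(): the state, without advancing time (a new reading comes with each control period).
- viewer.grab_frame(name): name is "scene" or "top"; returns a dict with "pixels" (400x640x3 uint8, red, green, blue), "fovy" (degrees; the focal length in pixels is half the picture's height over the tangent of half this angle, whatever the lens; pixels are square), "cx", "cy" (the principal point, pixels), "world_to_cam" (4x4, takes a point from world to camera coordinates). Camera axes: x right, y up, looking along -z (the intrinsics and any distortion apply to the point x, -y, -z); pixel columns grow to the right and rows downward; lengths in m; the calibration is good to about 2 mm. A picture is of the moment at which its call begins. There is no depth.
- r.hand_in(): hands the job in; it is judged then, once.
Trained networks look in a picture, given as the dict that the camera call returned (one of the last four; its "shot" number tells which), for a name from the list of things; names that differ only in an ending like _2 or _b are one class to them, and where a whole thing is asked for, a point or a joint stands for the part that bears it (a point fixed in the world has none). Each returns a list of dicts, best first, with "score" (0 to 1); they miss things now and then, are a little off and sometimes report something else, mostly with a low value. They report only what shows in the picture. A call takes as long as a camera call. They do not tell look-alikes from the thing itself.
- viewer.trace(picture, thing): "pixels" (400x640 bool, what is visible of it) and "rect" ([left, top, right, bottom] in pixels, round what is visible of it).
The state is a dict: "clock": time; "joints": joint angles; "qvel": joint speeds; "tau": joint torques, N m; "tcp_pos": TCP position; "orientation": TCP orientation; "contact_force": force on the tool from outside, world axes, zero at the start; "moment": the same for the moment, N m; "grip_width": finger opening in m; "gripper_force": force on a finger pad.
Only numpy, scipy, OpenCV 4.12 (cv2) and the standard library are available. Lean on these libraries where they do the work, as an engineer would, in place of code of your own. Each camera call takes 0.05 s, during which the arm holds its last target. There are 200 camera calls.

## Working session

There is one attempt and no reset: what is moved stays moved. The work goes in short steps, Python scripts to look and compute and a tool call to move; the robot and the scene stay as the last step left them, time stands still between calls to the robot, and variables do not carry over. Pictures are saved under pics/ and viewed, at most 14 in all, crops included, and the job is handed in when it is done.

Besides the shell and the picture viewer there is one more tool, called as a command line: name --argument value ..., lists and objects as JSON in quotes. play_rows: Moves the arm, as the interface text tells. Shifts and turns lie within -1 to 1; 1 stands for 0.2 m of shift or pi/2 rad of turn. Its arguments: {"type":"object","properties":{"commands":{"type":"array","items":{"type":"array","items":{"type":"array","items":{"type":"number","minimum":-1,"maximum":1}}}},"grip_force":{"type":"number"}},"required":["commands"]}

```bash
mkdir -p pics; python3 - <<'E'
from bench import get_obs, viewer, r
import cv2,numpy as np
o=get_obs()
for k,v in o.items(): print(k,np.round(v,3))
for n in("scene","top"):
    f=viewer.grab_frame(n); cv2.imwrite(f"pics/{n}0.png",f["pixels"][:,:,::-1])
    print(n,[ (k,f[k]) for k in f if k!="pixels"])
    for t in["head","worm","knife","disc_coarse","disc_fine","ring","bowl","mug"]:
        print(t,[(round(d["score"],2),np.round(d["rect"])) for d in viewer.trace(f,t)][:4])
E
```

```text
clock 0.0
joints [-1.27   0.478  0.022  1.556 -0.011  1.109 -0.083]
qvel [ 0.    -0.001 -0.001 -0.001  0.001  0.003 -0.   ]
tau [-0.0000e+00 -5.9646e+01  1.6080e+00 -2.8119e+01  1.2000e-02  9.0000e-03
 -0.0000e+00]
tcp_pos [0.268 0.619 0.23 ]
orientation [-6.370e-01 -3.076e+00  3.000e-03]
contact_force [-0.76   0.819 -0.43 ]
moment [0.02  0.015 0.033]
gripper_force 0.0
grip_width 0.085
scene [('fovy', 47.205055436277725), ('cx', 314.8387200688902), ('cy', 199.53175211697302), ('world_to_cam', array([[ 2.47745936e-02,  9.99691852e-01, -1.55584245e-03,
        -1.99497646e-02],
       [-6.75327331e-01,  1.78835956e-02,  7.37301277e-01,
         2.82627668e-01],
       [ 7.37101903e-01, -1.72156366e-02,  6.75562289e-01,
        -1.63729773e+00],
       [ 0.00000000e+00,  0.00000000e+00,  0.00000000e+00,
         1.00000000e+00]])), ('shot', 1)]
head [(0.66, array([208., 200., 219., 209.]))]
worm [(0.94, array([317., 171., 334., 209.])), (0.91, array([309., 150., 324., 190.])), (0.79, array([338., 157., 352., 189.])), (0.56, array([336., 191., 352., 227.]))]
knife [(0.6, array([209., 200
[... 522 characters left out ...]
0.48158893],
       [-0.14647475, -0.01076938,  0.98915579, -1.69598726],
       [ 0.        ,  0.        ,  0.        ,  1.        ]])), ('shot', 2)]
head [(0.7, array([234., 154., 259., 186.])), (0.63, array([238., 214., 249., 224.]))]
worm [(0.74, array([287., 225., 300., 242.])), (0.65, array([291., 182., 305., 200.])), (0.63, array([310., 231., 325., 245.])), (0.51, array([305., 203., 319., 220.]))]
knife [(0.48, array([399., 208., 413., 219.]))]
disc_coarse [(0.42, array([235., 211., 249., 225.]))]
disc_fine [(0.51, array([385., 155., 395., 168.]))]
ring [(0.56, array([312., 155., 330., 180.]))]
bowl [(0.8, array([148., 172., 192., 214.]))]
mug [(0.29, array([383., 154., 393., 168.]))]
```

```bash
python3 - <<'E'
import cv2
a=cv2.imread("pics/scene0.png")[130:280,80:540]; cv2.imwrite("pics/s1.png",cv2.resize(a,(798,260),interpolation=3))
a=cv2.imread("pics/top0.png")[130:270,140:490]
cv2.imwrite("pics/t1.png",cv2.resize(a,None,fx=2.28,fy=2.28,interpolation=3))
import numpy as np
s=cv2.imread("pics/s1.png");t=cv2.imread("pics/t1.png")
w=max(s.shape[1],t.shape[1]);p=lambda x:cv2.copyMakeBorder(x,0,0,0,w-x.shape[1],0)
cv2.imwrite("pics/both.png",np.vstack([p(s),p(t)]))
E
```

```text
(no output)
```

View pics/both.png

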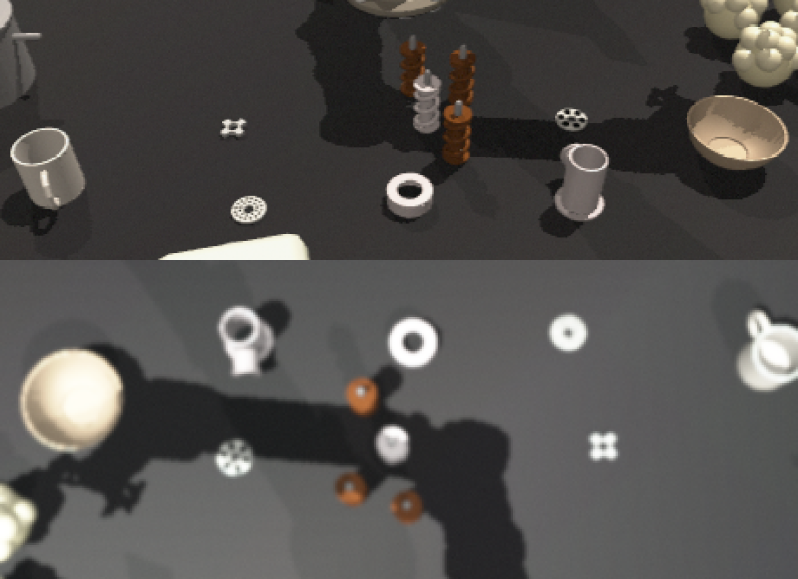

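View pics/top0.png

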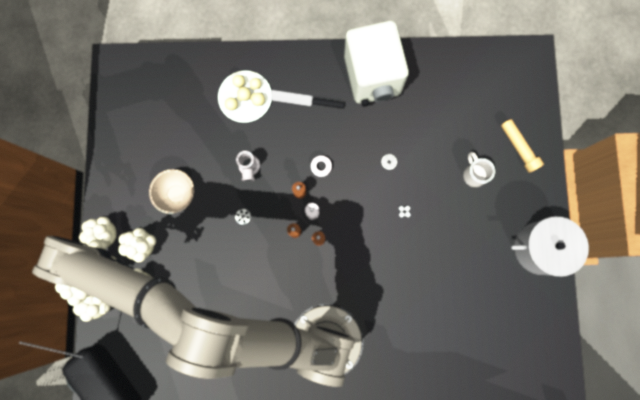

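```bash
cat > h.py <<'E'
import numpy as np,cv2
from scipy.optimize import minimize
from bench import get_obs, viewer, r
U=6
a=np.linspace(0,2*np.pi,48,endpoint=False)
def cyl(rad,z0,z1,r1=None):
    r1=rad if r1 is None else r1
    return np.vstack([np.c_[q*np.cos(a),q*np.sin(a),0*a+z] for q,z in((rad,z0),(r1,z1))])
def box(x,y,z): return np.array([[i,j,k] for i in(-x,x) for j in(-y,y) for k in(0,z)])
t=cyl(.021,0,.060)[:,[2,0,1]]+[0,0,.045]
M={"head":[cyl(.036,0,.005),cyl(.028,0,.097),cyl(.021,.056,.060)[:,[2,0,1]]+[0,0,.045],cyl(.015,0,.06)[:,[2,0,1]]+[0,0,.045]],
"worm":[cyl(.017,0,.006,.0215),cyl(.0215,.006,.095),cyl(.006,.095,.113),cyl(.006,.113,.119,.003)],
"knife":[cyl(.013,0,.009),box(.022,.006,.009),box(.006,.022,.009)],
"disc_coarse":[cyl(.026,0,.006)],"disc_fine":[cyl(.026,0,.006)],"ring":[cyl(.0345,0,.026)]}
def proj(f,P):
    c=P@f["world_to_cam"][:3,:3].T+f["world_to_cam"][:3,3]
    F=200/np.tan(np.radians(f["fovy"])/2)
    return np.c_[f["cx"]+F*c[:,0]/-c[:,2], f["cy"]-F*c[:,1]/-c[:,2]]
def ray(f,u,v,z):
    F=200/np.tan(np.radians(f["fovy"])/2); R=f["world_to_cam"][:3,:3]
    o=-R.T@f["world_to_cam"][:3,3]; d=R.T@np.array([(u-f["cx"])/F,-(v-f["cy"])/F,-1])
    return (o+d*(z-o[2])/d[2])[:2]
def sil(f,n,x,y,yaw,box,z=0):
    l,t,r_,b=box; im=np.zeros(((b-t)*U,(r_-l)*U),np.uint8)
    c,s=np.cos(yaw),np.sin(yaw)
    for p in M[n]:
        q=p@np.array([[c,s,0],[-s,c,0],[0,0,1]])+[x,y,z]
        uv=(proj(f,q)-[l-.5,t-.5])*U   # pixel centres at integers
        cv2.fillConvexPoly(im,cv2.convexHull(np.round(uv).astype(np.int32)),255)
    return cv2.resize(im,(r_-l,b-t),interpolation=cv2.INTER_AREA)/255.
def fit(n,views,z=0,yaw0=None):
    """views: list (frame,img float 0..1 target, box). returns x,y,yaw,cost"""
    best=None
    for y0 in (yaw0 or [0]):
        x0=[*views[0][3],y0]
        g=lambda p:sum(((sil(f,n,*p,b,z)-m)**2).sum() for f,m,b,_ in views)
        k=minimize(g,x0,method="Nelder-Mead",options=dict(initial_simplex=np.array([x0,np.add(x0,[.006,0,0.1]),np.add(x0,[0,.006,-.1]),np.add(x0,[-.004,-.004,.3])]),maxiter=150,xatol=1e-4))
        if best is None or k.fun<best.fun: best=k
    return best.x,best.fun
def soft(f,box):
    l,t,r_,b=box; g=cv2.cvtColor(f["pixels"][t:b,l:r_],cv2.COLOR_RGB2HSV).astype(float)
    v=f["pixels"][t:b,l:r_].astype(float)[...,2]  # blue: brown is dark there
    th,_=cv2.threshold(v.astype(np.uint8),0,255,cv2.THRESH_OTSU)
    hi=np.median(v[v>th]); lo=np.median(v[v<=th])
    return np.clip((v-lo)/(hi-lo),0,1)
E
cat > m.py <<'E'
from h import *
S=viewer.grab_frame("scene");T=viewer.grab_frame("top")
tp={"head":(247,165),"worm":(312,211),"knife":(404.5,212),"disc_coarse":(242.5,217),"disc_fine":(389,161.5),"ring":(321,166)}
for n,(u,v) in tp.items():
    h=max(p[:,2].max() for p in M[n])
    x,y=ray(T,u,v,h/2)
    if n=="head": x-=0.0
    out=[]
    for fs in ("T","S"):
        f=dict(T=T,S=S)[fs]; P=np.vstack(M[n]);P=np.vstack([P+[x,y,0]]);q=proj(f,P);
        b=[int(k) for k in(q[:,0].min()-4,q[:,1].min()-4,q[:,0].max()+5,q[:,1].max()+5)]
        m=soft(f,b)
        if n in("ring","head","disc_coarse","disc_fine"):
            m=np.maximum(m,cv2.morphologyEx(m,cv2.MORPH_CLOSE,np.ones((9,9))) )
        out.append((f,m,b,(x,y)))
    ys=list(np.linspace(0,6.28,8)) if n=="head" else [0,.4,.8,1.2] if n=="knife" else [0]
    for lab,vs in (("T",out[:1]),("S",out[1:]),("TS",out)):
        p,c=fit(n,vs,yaw0=ys); print(n,lab,np.round(p,4),round(c,1))
E
python3 m.py
```

```text
head T [0.6078 0.2672 3.1993] 55.9
head S [0.6081 0.2626 3.2357] 134.9
head TS [0.6076 0.2634 3.2034] 213.6
worm T [0.4352 0.0408 0.01  ] 7.1
worm S [0.4311 0.0398 0.1131] 30.6
worm TS [0.4328 0.0396 0.0865] 45.9
knife T [ 0.4325 -0.2777  0.7974] 13.5
knife S [ 0.4311 -0.2799  0.763 ] 34.4
knife TS [ 0.4317 -0.2787  0.7854] 50.4
disc_coarse T [ 0.416   0.2867 -0.0018] 36.5
disc_coarse S [0.4238 0.2822 0.1033] 40.1
disc_coarse TS [0.4209 0.2846 0.0036] 101.3
disc_fine T [ 0.6091 -0.2307  0.0442] 69.0
disc_fine S [ 0.6101 -0.2326  0.0516] 22.1
disc_fine TS [ 0.6092 -0.2326  0.1021] 94.2
ring T [ 0.5967  0.0093 -0.0131] 85.1
ring S [0.5944 0.0075 0.055 ] 141.5
ring TS [0.5955 0.0082 0.0008] 231.6
```

```bash
cat > ov.py <<'E'
from h import *
S=viewer.grab_frame("scene");T=viewer.grab_frame("top")
E={"head":(.6076,.265,3.2),"worm":(.433,.040,0),"knife":(.4317,-.2787,.785),"disc_coarse":(.420,.285,0),"ring":(.5955,.0082,0)}
rows=[]
for f in(T,S):
    row=[]
    for n,p in E.items():
        c=proj(f,np.array([[p[0],p[1],.05 if n in("head","worm") else .01]]))[0].astype(int)
        b=[c[0]-20,c[1]-30,c[0]+20,c[1]+30]
        k=cv2.resize(f["pixels"][b[1]:b[3],b[0]:b[2],::-1],None,fx=4,fy=4,interpolation=0)
        for q in M[n]:
            cc,s=np.cos(p[2]),np.sin(p[2])
            uv=(proj(f,q@np.array([[cc,s,0],[-s,cc,0],[0,0,1]])+[p[0],p[1],0])-[b[0]-.5,b[1]-.5])*4
            cv2.polylines(k,[cv2.convexHull(uv.astype(np.int32))],True,(0,255,0),1)
        row.append(k)
    rows.append(np.hstack(row))
cv2.imwrite("pics/ov.png",np.vstack(rows))
E
python3 ov.py
```

```text
(no output)
```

View pics/ov.png

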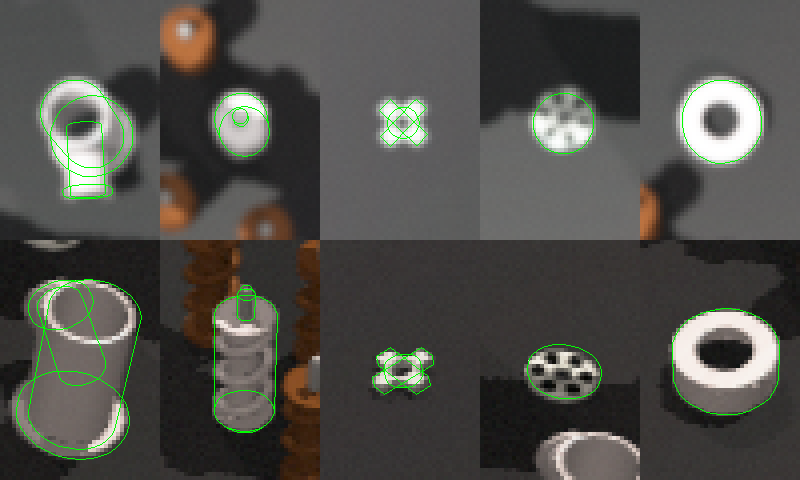

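```bash
cat > p.py <<'E'
import sys,numpy as np
from scipy.spatial.transform import Rotation as R
from bench import get_obs
def plan(x,y,z,yd):
    o=get_obs(); p=np.array(o["tcp_pos"]); Q=R.from_rotvec(o["orientation"]).as_matrix()
    yaw=np.degrees(np.arctan2(Q[1,1],Q[0,1])); d=(yd-yaw+90)%180-90
    print("tcp",p.round(4),"yaw",yaw.round(2),"tilt",np.degrees(np.arccos(-Q[2,2])).round(2),"w",round(o["grip_width"],4),"F",np.round(o["contact_force"],1),"t",round(o["clock"],2))
    D=np.array([x,y,z])-p
    n=int(np.ceil(max(np.abs(Q.T@D).max()/.2,abs(d)/90,1e-9)-1e-6)) or 1
    n=max(n,1)
    for i in range(n):
        s=Q.T@(D/n)/.2
        print("call",i,np.round(s,4),"turn",round(-d/n/90,4),"rows>=",int(np.ceil(max(np.linalg.norm(D/n)/.0417,abs(d/n)/7.16))))
        Q=R.from_euler("z",d/n,degrees=True).as_matrix()@Q
plan(*map(float,sys.argv[1:5]))
E
python3 p.py .434 .041 .20 5
```

```text
tcp [0.2683 0.6194 0.2313] yaw 66.58 tilt 0.0 w 0.0852 F [-0.3 -0.1 -0.1] t 1.1
call 0 [-0.6366 -0.7748  0.0522] turn 0.2281 rows>= 5
call 1 [-0.8678 -0.5024  0.0522] turn 0.2281 rows>= 5
call 2 [-0.9889 -0.1662  0.0522] turn 0.2281 rows>= 5
```

play_rows --commands '[[[-0.2, -0.32, -0.387, 0.026, 0.114], [-0.2, -0.637, -0.775, 0.052, 0.228], [-0.2, -0.637, -0.775, 0.052, 0.228], [-0.2, -0.637, -0.775, 0.052, 0.228], [-0.2, -0.637, -0.775, 0.052, 0.228], [-0.2, -0.637, -0.775, 0.052, 0.228], [-0.2, -0.637, -0.775, 0.052, 0.228], [-0.2, -0.637, -0.775, 0.052, 0.228]]]' --grip_force 40

```text
clock: 1.77
tcp_pos: [0.3234, 0.4274, 0.2214]
orientation: [-1.175, -2.913, -0.002]
contact_force: [1.0, 0.6, 0.4]
grip_width: 0.0511
gripper_force: 0.0
```

play_rows --commands '[[[-0.2, -0.868, -0.502, 0.052, 0.228], [-0.2, -0.868, -0.502, 0.052, 0.228], [-0.2, -0.868, -0.502, 0.052, 0.228], [-0.2, -0.868, -0.502, 0.052, 0.228], [-0.2, -0.868, -0.502, 0.052, 0.228], [-0.2, -0.868, -0.502, 0.052, 0.228], [-0.2, -0.868, -0.502, 0.052, 0.228]]]'

```text
clock: 2.35
tcp_pos: [0.3795, 0.2338, 0.2108]
orientation: [1.678, 2.656, 0.001]
contact_force: [0.0, 1.0, -0.3]
grip_width: 0.0511
gripper_force: 0.0
```

play_rows --commands '[[[-0.2, -0.989, -0.166, 0.052, 0.228], [-0.2, -0.989, -0.166, 0.052, 0.228], [-0.2, -0.989, -0.166, 0.052, 0.228], [-0.2, -0.989, -0.166, 0.052, 0.228], [-0.2, -0.989, -0.166, 0.052, 0.228], [-0.2, -0.989, -0.166, 0.052, 0.228], [-0.2, -0.989, -0.166, 0.052, 0.228], [-0.2, -0.989, -0.166, 0.052, 0.228]]]'

```text
clock: 3.02
tcp_pos: [0.4349, 0.0432, 0.2002]
orientation: [2.118, 2.32, 0.001]
contact_force: [-0.5, -0.0, 0.4]
grip_width: 0.0512
gripper_force: 0.0
```

```bash
python3 p.py .434 .041 .101 5; python3 - <<'E'
from h import *
S=viewer.grab_frame("scene")
print(proj(S,np.array([get_obs()["tcp_pos"]])))
cv2.imwrite("pics/s2.png",cv2.resize(S["pixels"][90:240,240:400,::-1],None,fx=4,fy=4,interpolation=2))
E
```

```text
tcp [0.4349 0.0432 0.2002] yaw 5.19 tilt 0.03 w 0.0512 F [-0.5 -0.   0.4] t 3.02
call 0 [-0.0108 -0.006   0.496 ] turn 0.0021 rows>= 3
[[327.9712947  146.33229825]]
```

View pics/s2.png

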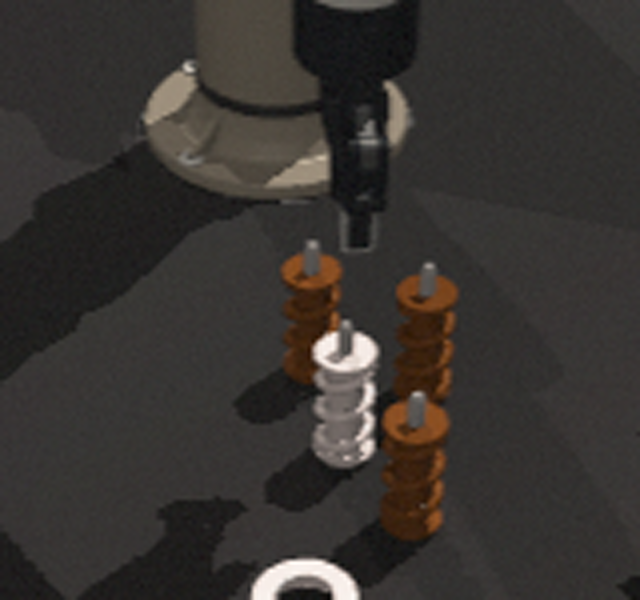

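play_rows --commands '[[[-0.2, -0.011, -0.005, 0.25, 0], [-0.2, -0.011, -0.005, 0.46, 0], [-0.2, -0.011, -0.005, 0.506, 0], [-0.2, -0.011, -0.005, 0.506, 0], [-0.2, -0.011, -0.005, 0.506, 0], [0.3, -0.011, -0.005, 0.506, 0], [0.6, -0.011, -0.005, 0.506, 0], [1, -0.011, -0.005, 0.506, 0], [1, -0.011, -0.005, 0.506, 0], [1, -0.011, -0.005, 0.506, 0], [1, -0.011, -0.005, 0.506, 0], [1, -0.011, -0.005, 0.506, 0]]]' --grip_force 40

```text
clock: 4.07
tcp_pos: [0.4345, 0.0391, 0.1002]
orientation: [2.122, 2.316, 0.004]
contact_force: [-1.0, -1.0, 7.9]
grip_width: 0.01
gripper_force: 39.1
```

play_rows --commands '[[[1, 0, 0, -0.05, 0], [1, 0, 0, -0.15, 0], [1, 0, 0, -0.3, 0], [1, 0, 0, -0.5, 0], [1, 0, 0, -0.7, 0], [1, 0, 0, -0.7, 0], [1, 0, 0, -0.7, 0], [1, 0, 0, -0.7, 0]]]' --grip_force 60

```text
clock: 4.73
tcp_pos: [0.4327, 0.0387, 0.2387]
orientation: [-2.122, -2.316, -0.0]
contact_force: [-1.0, 0.4, -2.4]
grip_width: 0.009
gripper_force: 58.7
```

```bash
python3 p.py .607 .265 .24 23.5; python3 - <<'E'
from h import *
S=viewer.grab_frame("scene")
cv2.imwrite("pics/s3.png",cv2.resize(S["pixels"][60:240,240:400,::-1],None,fx=3,fy=3,interpolation=2))
E
```

```text
tcp [0.4327 0.0387 0.2387] yaw 5.02 tilt 0.04 w 0.009 F [-1.   0.4 -2.4] t 4.73
call 0 [ 0.5255  0.4835 -0.0029] turn -0.1027 rows>= 4
call 1 [ 0.4411  0.5616 -0.003 ] turn -0.1027 rows>= 4
```

View pics/s3.png

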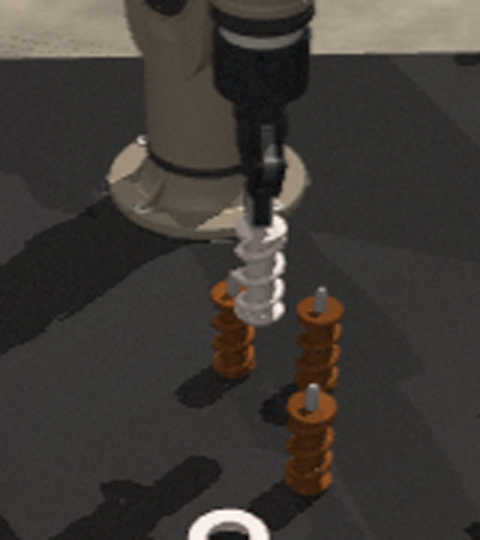

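play_rows --commands '[[[1, 0, 0, -0.055, 0], [1, 0.26, 0.24, -0.055, -0.05], [1, 0.525, 0.483, -0.055, -0.103], [1, 0.525, 0.483, -0.055, -0.103], [1, 0.525, 0.483, -0.055, -0.103], [1, 0.525, 0.483, -0.055, -0.103], [1, 0.525, 0.483, -0.055, -0.103]]]'

```text
clock: 5.37
tcp_pos: [0.5196, 0.152, 0.2474]
orientation: [-1.925, -2.481, 0.008]
contact_force: [-0.8, -1.2, -2.7]
grip_width: 0.009
gripper_force: 58.8
```

play_rows --commands '[[[1, 0.22, 0.28, 0, -0.05], [1, 0.441, 0.562, 0, -0.103], [1, 0.441, 0.562, 0, -0.103], [1, 0.441, 0.562, 0, -0.103], [1, 0.441, 0.562, 0, -0.103], [1, 0.441, 0.562, 0, -0.103], [1, 0.441, 0.562, 0, -0.103], [1, 0.441, 0.562, 0, -0.103], [1, 0.441, 0.562, 0, -0.103]]]'

```text
clock: 6.12
tcp_pos: [0.6072, 0.2631, 0.2501]
orientation: [-1.724, -2.626, 0.001]
contact_force: [0.0, 0.5, -0.2]
grip_width: 0.0091
gripper_force: 58.9
```

```bash
python3 p.py .607 .265 .16 23.5; cat > ov2.py <<'E'
import sys
from h import *
def ov(name,items,ctr,hw=28,hh=45,k=6):
    ims=[]
    for n in("top","scene"):
        f=viewer.grab_frame(n); c=proj(f,np.array([ctr]))[0].astype(int)
        l,t=c[0]-hw,c[1]-hh
        I=f["pixels"][t:c[1]+hh,l:c[0]+hw,::-1]
        im=cv2.resize(I,None,fx=k,fy=k,interpolation=2)
        im2=im.copy()
        for rad,x,y,z in items:
            uv=(proj(f,np.c_[x+rad*np.cos(a),y+rad*np.sin(a),0*a+z])-[l-.5,t-.5])*k
            cv2.polylines(im2,[uv.astype(np.int32)],True,(0,255,0),1)
        ims+=[im2]
    im=np.hstack(ims); s=min(1,800/im.shape[1],600/im.shape[0])
    cv2.imwrite(name,cv2.resize(im,None,fx=s,fy=s))
E
python3 - <<'E'
from ov2 import *
x,y=.607,.265
p=get_obs()["tcp_pos"]
ov("pics/o4.png",[(.028,x,y,.097),(.024,x,y,.097),(.036,x,y,0),(.0215,p[0],p[1],p[2]-.100+.006-.0),(.0215,p[0],p[1],p[2]-.005)],(x,y,.09))
E
```

```text
tcp [0.6072 0.2631 0.2501] yaw 23.44 tilt 0.03 w 0.0091 F [ 0.   0.5 -0.2] t 6.12
call 0 [0.0091 0.0029 0.4503] turn -0.0007 rows>= 3
```

View pics/o4.png

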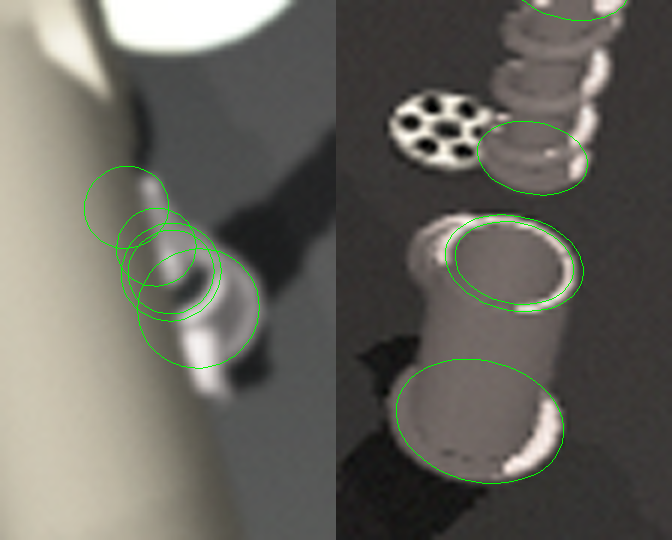

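```bash
python3 - <<'E'
from h import *
S=viewer.grab_frame("scene");p=get_obs()["tcp_pos"]
M["w2"]=[cyl(.017,0,.006,.0215),cyl(.0215,.006,.05)]
M["h2"]=[cyl(.036,0,.005),cyl(.028,0,.097)]
def box(n,x,y,z,pad=3):
    q=proj(S,np.vstack(M[n])+[x,y,z]); return [int(k) for k in(q[:,0].min()-pad,q[:,1].min()-pad,q[:,0].max()+pad+1,q[:,1].max()+pad+1)]
def tgt(b):
    v=S["pixels"][b[1]:b[3],b[0]:b[2]].astype(float).mean(2); return v
for n,z in(("h2",0),("w2",p[2]-.1)):
    b=box(n,p[0],p[1],z); v=tgt(b); lo=np.percentile(v,10); m=np.clip((v-lo)/35,0,1)
    if n=="w2":
        yy,xx=np.mgrid[b[1]:b[3],b[0]:b[2]]
        # compare only lower end, right part clear of the disc
        w=((yy>proj(S,np.array([[p[0],p[1],p[2]-.08]]))[0,1]) & (xx>proj(S,np.array([[p[0],p[1]-.019,p[2]-.1]]))[0,0])|(yy>b[3]-9))*1.
    else:
        yy,xx=np.mgrid[b[1]:b[3],b[0]:b[2]]; c=proj(S,np.array([[p[0],p[1]-.02,.097]]))[0]
        w=1.-((yy<c[1]+10)&(xx<c[0]))
        m[(slice(None))]=np.maximum(m,0)
    g=lambda q:(w*(sil(S,n,q[0],q[1],0,b,z)-m)**2).sum()
    k=minimize(g,p[:2],method="Nelder-Mead",options=dict(initial_simplex=np.array([p[:2],p[:2]+[.006,0],p[:2]+[0,.006]])))
    print(n,lo,k.x.round(4),round(k.fun,2),round(g(p[:2]),2))
E
```

```text
h2 47.333333333333336 [0.6064 0.2625] 31.26 52.88
w2 54.0 [0.6056 0.2641] 4.78 9.08
```

play_rows --commands '[[[1, -0.006, -0.006, 0.15, 0], [1, -0.006, -0.006, 0.22, 0], [1, -0.006, -0.006, 0.26, 0], [1, -0.006, -0.006, 0.3, 0], [1, -0.006, -0.006, 0.34, 0], [1, -0.006, -0.006, 0.38, 0], [1, -0.006, -0.006, 0.4, 0], [1, -0.006, -0.006, 0.4, 0]]]'

```text
clock: 6.93
tcp_pos: [0.6067, 0.2632, 0.169]
orientation: [-1.721, -2.628, 0.002]
contact_force: [0.2, -0.2, -1.2]
grip_width: 0.0092
gripper_force: 58.9
```

play_rows --commands '[[[1, 0, 0, 0.08, 0], [1, 0, 0, 0.15, 0], [1, 0, 0, 0.22, 0], [1, 0, 0, 0.27, 0], [1, 0, 0, 0.29, 0], [1, 0, 0, 0.3, 0], [1, 0, 0, 0.31, 0], [1, 0, 0, 0.31, 0]]]'

```text
clock: 7.6
tcp_pos: [0.6072, 0.2635, 0.1081]
orientation: [1.721, 2.628, 0.001]
contact_force: [0.4, -0.2, -1.0]
grip_width: 0.0094
gripper_force: 58.9
```

play_rows --commands '[[[1, 0, 0, 0.01, 0], [1, 0, 0, 0.015, 0], [1, 0, 0, 0.015, 0], [0.5, 0, 0, 0.015, 0], [0.2, 0, 0, 0.015, 0], [0.2, 0, 0, 0.015, 0], [0.2, 0, 0, 0.015, 0], [0.2, 0, 0, -0.1, 0], [0.2, 0, 0, -0.3, 0], [0.2, 0, 0, -0.5, 0], [0.2, 0, 0, -0.5, 0]]]'

```text
clock: 8.52
tcp_pos: [0.6115, 0.2645, 0.2165]
orientation: [1.719, 2.622, 0.018]
contact_force: [1.9, 0.0, 1.3]
grip_width: 0.0343
gripper_force: 0.0
```

```bash
python3 p.py .432 -.279 .15 -45; python3 p.py .432 .10 .2 -10
```

```text
tcp [0.6115 0.2645 0.2165] yaw 23.51 tilt 0.75 w 0.0343 F [1.9 0.  1.3] t 8.52
call 0 [-0.7114 -0.6372  0.1019] turn 0.2538 rows>= 5
call 1 [-0.9024 -0.3113  0.106 ] turn 0.2538 rows>= 5
call 2 [-0.952   0.0632  0.1108] turn 0.2538 rows>= 5
tcp [0.6115 0.2645 0.2165] yaw 23.51 tilt 0.75 w 0.0343 F [1.9 0.  1.3] t 8.52
call 0 [-0.1982 -0.5762  0.0336] turn 0.1862 rows>= 3
call 1 [-0.3557 -0.4946  0.0345] turn 0.1862 rows>= 3
```

play_rows --commands '[[[-0.5, -0.35, -0.32, 0, 0.127], [-0.5, -0.711, -0.637, 0.02, 0.254], [-0.5, -0.711, -0.637, 0.02, 0.254], [-0.5, -0.711, -0.637, 0.02, 0.254], [-0.5, -0.711, -0.637, 0.02, 0.254], [-0.5, -0.711, -0.637, 0.02, 0.254], [-0.5, -0.711, -0.637, 0.02, 0.254]]]'

```text
clock: 9.1
tcp_pos: [0.5469, 0.0805, 0.2042]
orientation: [2.212, 2.231, 0.001]
contact_force: [0.5, 0.8, -0.1]
grip_width: 0.0643
gripper_force: 0.0
```

play_rows --commands '[[[-0.5, -0.9, -0.311, 0.05, 0.254], [-0.5, -0.9, -0.311, 0.05, 0.254], [-0.5, -0.9, -0.311, 0.05, 0.254], [-0.5, -0.9, -0.311, 0.05, 0.254], [-0.5, -0.9, -0.311, 0.05, 0.254], [-0.5, -0.9, -0.311, 0.05, 0.254], [-0.5, -0.9, -0.311, 0.05, 0.254]]]'

```text
clock: 9.68
tcp_pos: [0.4877, -0.0987, 0.1941]
orientation: [2.608, 1.751, 0.001]
contact_force: [0.5, 0.8, 0.8]
grip_width: 0.0639
gripper_force: 0.0
```

play_rows --commands '[[[-0.5, -0.952, 0.063, 0.4, 0.254], [-0.5, -0.952, 0.063, 0.4, 0.254], [-0.5, -0.952, 0.063, 0.4, 0.254], [-0.5, -0.952, 0.063, 0.4, 0.254], [-0.5, -0.952, 0.063, 0.4, 0.254], [-0.5, -0.952, 0.063, 0.4, 0.254], [-0.5, -0.952, 0.063, 0.4, 0.254], [-0.5, -0.952, 0.063, 0.4, 0.254]]]'

```text
clock: 10.35
tcp_pos: [0.4286, -0.2782, 0.1136]
orientation: [-2.9, -1.205, -0.0]
contact_force: [-0.7, 0.6, 0.1]
grip_width: 0.0639
gripper_force: 0.0
```

```bash
python3 p.py .432 -.279 .02 -45;  python3 - <<'E'
from ov2 import *
p=get_obs()["tcp_pos"]
x,y=.6067,.2625
S=viewer.grab_frame("scene"); T=viewer.grab_frame("top")
k=5
def crop(f,c,hw,hh,items=()):
    c=proj(f,np.array([c]))[0].astype(int); l,t=c[0]-hw,c[1]-hh
    im=cv2.resize(f["pixels"][t:t+2*hh,l:l+2*hw,::-1],None,fx=k,fy=k,interpolation=2)
    for rad,x,y,z in items:
        uv=(proj(f,np.c_[x+rad*np.cos(a),y+rad*np.sin(a),0*a+z])-[l-.5,t-.5])*k
        cv2.polylines(im,[uv.astype(np.int32)],True,(0,255,0),1)
    return im
h=[(.028,x,y,.097),(.006,x,y,.118)]
kn=[(.022,.432,-.279,.009),(.003,*p)]
cv2.imwrite("pics/o5.png",np.vstack([np.hstack([crop(S,(x,y,.08),35,28,h),crop(T,(x,y,.08),35,28,h)]),np.hstack([crop(S,(.432,-.279,.05),35,28,kn),crop(T,(.432,-.279,.05),35,28,kn)])]))
E
```

```text
tcp [ 0.4286 -0.2782  0.1136] yaw -44.87 tilt 0.04 w 0.0639 F [-0.7  0.6  0.1] t 10.35
call 0 [0.0089 0.015  0.468 ] turn 0.0015 rows>= 3
```

View pics/o5.png

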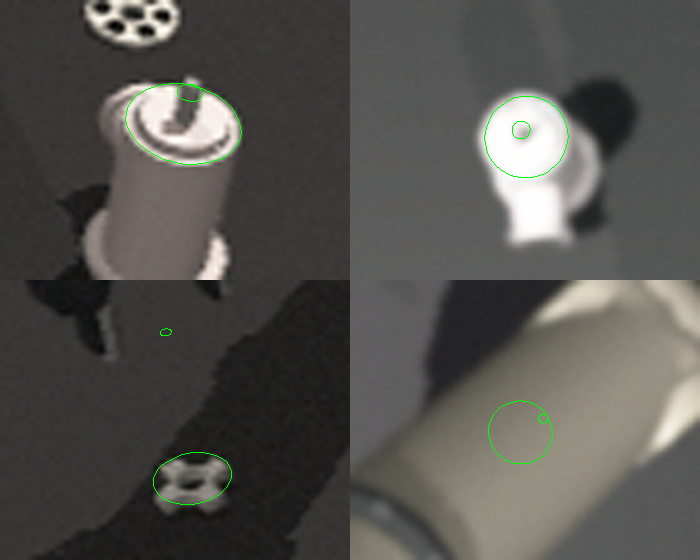

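play_rows --commands '[[[-0.27, 0.009, 0.015, 0.2, 0], [-0.27, 0.009, 0.015, 0.36, 0], [-0.27, 0.009, 0.015, 0.46, 0], [-0.27, 0.009, 0.015, 0.5, 0], [-0.27, 0.009, 0.015, 0.52, 0], [-0.27, 0.009, 0.015, 0.52, 0], [-0.27, 0.009, 0.015, 0.52, 0]]]'

```text
clock: 11.03
tcp_pos: [0.4315, -0.2805, 0.011]
orientation: [2.901, 1.203, 0.002]
contact_force: [-0.5, 0.1, 0.2]
grip_width: 0.054
gripper_force: 0.0
```

play_rows --commands '[[[-0.27, 0, 0, 0.01, 0], [-0.27, 0, 0, 0.02, 0], [-0.27, 0, 0, 0.03, 0], [-0.27, 0, 0, 0.04, 0], [-0.27, 0, 0, 0.04, 0], [-0.27, 0, 0, 0.04, 0]]]'

```text
clock: 11.53
tcp_pos: [0.4302, -0.2806, 0.0018]
orientation: [-2.903, -1.201, 0.0]
contact_force: [0.1, -0.5, -0.3]
grip_width: 0.0539
gripper_force: 0.0
```

play_rows --commands '[[[-0.27, 0, 0, 0.005, 0], [-0.27, 0, 0, 0.01, 0], [-0.27, 0, 0, 0.015, 0], [-0.27, 0, 0, 0.015, 0], [-0.27, 0, 0, 0.015, 0]]]'

```text
clock: 11.95
tcp_pos: [0.4302, -0.2806, -0.0012]
orientation: [-2.903, -1.201, 0.0]
contact_force: [-0.4, -0.4, -0.2]
grip_width: 0.0537
gripper_force: 0.0
```

play_rows --commands '[[[-0.15, 0, 0, 0, 0], [-0.05, 0, 0, 0, 0], [0.1, 0, 0, 0, 0], [0.4, 0, 0, 0, 0], [0.4, 0, 0, 0, 0], [0.4, 0, 0, 0, 0], [0.4, 0, 0, 0, 0]]]' --grip_force 40

```text
clock: 12.53
tcp_pos: [0.4303, -0.2806, -0.0008]
orientation: [-2.903, -1.201, -0.001]
contact_force: [-1.2, 1.6, 5.2]
grip_width: 0.0423
gripper_force: 40.1
```

play_rows --commands '[[[0.4, 0, 0, -0.1, 0], [0.4, 0, 0, -0.3, 0], [0.4, 0, 0, -0.5, 0], [0.4, 0, 0, -0.7, 0], [0.4, 0, 0, -0.9, 0], [0.4, 0, 0, -1, 0], [0.4, 0, 0, -1, 0], [0.4, 0, 0, -1, 0]]]' --grip_force 50

```text
clock: 13.2
tcp_pos: [0.431, -0.2805, 0.1997]
orientation: [2.901, 1.202, 0.004]
contact_force: [0.7, -0.6, -0.5]
grip_width: 0.042
gripper_force: 50.9
```

```bash
python3 p.py .607 .2625 .2 23.5;  python3 - <<'E'
from ov2 import *
p=get_obs()["tcp_pos"]
ov("pics/o6.png",[(.022,p[0],p[1],p[2]+.001+.009),(.022,p[0],p[1],p[2]+.001)],(p[0],p[1],p[2]+.01),30,25)
E
```

```text
tcp [ 0.431  -0.2805  0.1997] yaw -44.98 tilt 0.16 w 0.042 F [ 0.7 -0.6 -0.5] t 13.2
call 0 [ 8.475e-01 -4.322e-01  3.000e-04] turn -0.2536 rows>= 5
call 1 [ 0.9488 -0.0696  0.0012] turn -0.2536 rows>= 5
call 2 [0.9014 0.304  0.0018] turn -0.2536 rows>= 5
```

View pics/o6.png

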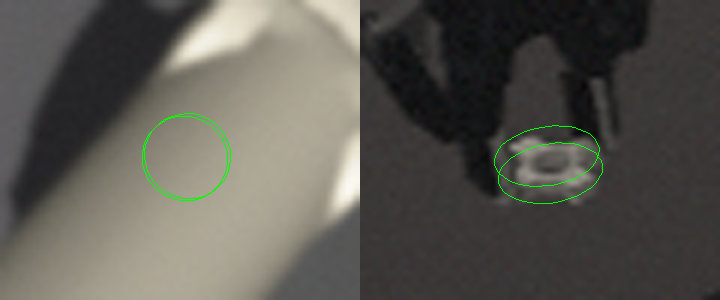

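play_rows --commands '[[[0.4, 0.4, -0.21, 0, -0.12], [0.4, 0.848, -0.432, 0, -0.254], [0.4, 0.848, -0.432, 0, -0.254], [0.4, 0.848, -0.432, 0, -0.254], [0.4, 0.848, -0.432, 0, -0.254], [0.4, 0.848, -0.432, 0, -0.254], [0.4, 0.848, -0.432, 0, -0.254]]]'

```text
clock: 13.88
tcp_pos: [0.4886, -0.098, 0.1973]
orientation: [-2.603, -1.757, 0.005]
contact_force: [0.4, -0.4, -0.6]
grip_width: 0.0418
gripper_force: 50.9
```

play_rows --commands '[[[0.4, 0.949, -0.07, 0, -0.254], [0.4, 0.949, -0.07, 0, -0.254], [0.4, 0.949, -0.07, 0, -0.254], [0.4, 0.949, -0.07, 0, -0.254], [0.4, 0.949, -0.07, 0, -0.254], [0.4, 0.949, -0.07, 0, -0.254], [0.4, 0.949, -0.07, 0, -0.254]]]'

```text
clock: 14.47
tcp_pos: [0.5475, 0.081, 0.1976]
orientation: [-2.207, -2.235, 0.004]
contact_force: [-0.3, -0.6, -1.0]
grip_width: 0.0418
gripper_force: 50.9
```

play_rows --commands '[[[0.4, 0.896, 0.308, 0.1, -0.254], [0.4, 0.896, 0.308, 0.1, -0.254], [0.4, 0.896, 0.308, 0.1, -0.254], [0.4, 0.896, 0.308, 0.2, -0.254], [0.4, 0.896, 0.308, 0.25, -0.254], [0.4, 0.896, 0.308, 0.25, -0.254], [0.4, 0.896, 0.308, 0.25, -0.254], [0.4, 0.896, 0.308, 0.25, -0.254]]]'

```text
clock: 15.13
tcp_pos: [0.6078, 0.2574, 0.1484]
orientation: [1.726, 2.624, -0.004]
contact_force: [0.6, -0.1, -0.7]
grip_width: 0.0419
gripper_force: 50.9
```

```bash
python3 p.py .608 .2615 .10 23.5;  python3 - <<'E'
from ov2 import *
p=get_obs()["tcp_pos"]; x,y=p[0]-.001,p[1]+.0023
ov("pics/o7.png",[(.0085,x,y,p[2]+.010),(.006,.607,.2635,.118),(.028,.607,.2625,.097)],(p[0],p[1],p[2]-.01),22,30,10)
E
```

```text
tcp [0.6078 0.2574 0.1484] yaw 23.31 tilt 0.16 w 0.0419 F [ 0.6 -0.1 -0.7] t 15.13
call 0 [0.019  0.0096 0.2422] turn -0.0021 rows>= 2
```

View pics/o7.png

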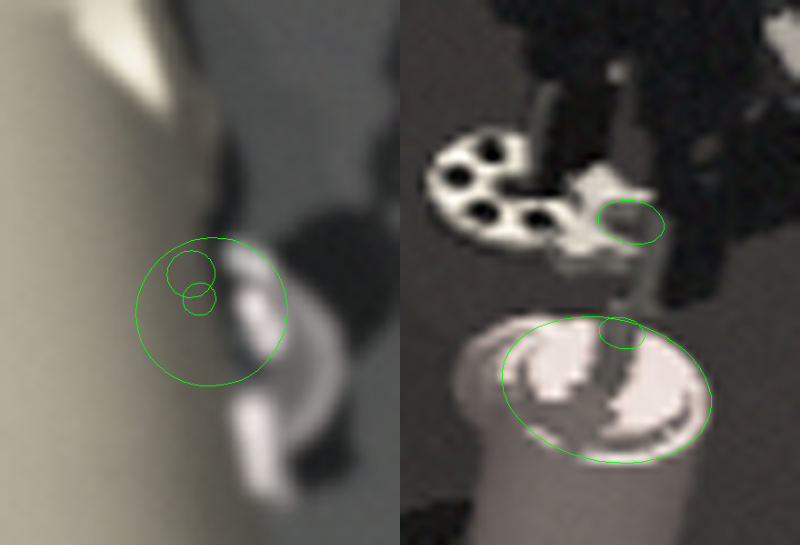

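play_rows --commands '[[[0.4, 0.019, 0.008, 0, 0], [0.4, 0.019, 0.008, 0.05, 0], [0.4, 0.019, 0.008, 0.08, 0], [0.4, 0.019, 0.008, 0.11, 0], [0.4, 0.019, 0.008, 0.14, 0], [0.4, 0.019, 0.008, 0.17, 0], [0.4, 0.019, 0.008, 0.19, 0], [0.4, 0.019, 0.008, 0.19, 0], [0.4, 0.019, 0.008, 0.19, 0]]]'

```text
clock: 15.98
tcp_pos: [0.6071, 0.265, 0.1104]
orientation: [-1.722, -2.628, 0.002]
contact_force: [0.7, -1.9, -1.8]
grip_width: 0.0422
gripper_force: 50.9
```

play_rows --commands '[[[0.4, -0.014, 0, 0, 0], [0.4, -0.014, 0, 0, 0], [0.4, -0.014, 0, 0.02, 0], [0.4, -0.014, 0, 0.035, 0], [0.4, -0.014, 0, 0.045, 0], [0.4, -0.014, 0, 0.045, 0], [0.4, -0.014, 0, 0.045, 0]]]'

```text
clock: 16.57
tcp_pos: [0.6081, 0.2631, 0.1016]
orientation: [-1.721, -2.628, 0.001]
contact_force: [0.9, -0.4, -0.3]
grip_width: 0.0421
gripper_force: 50.9
```

Release slowly and lift.

play_rows --commands '[[[0.4, 0, 0, 0.005, 0], [0.4, 0, 0, 0.005, 0], [-0.1, 0, 0, 0.005, 0], [-0.25, 0, 0, 0.005, 0], [-0.4, 0, 0, 0.005, 0], [-0.4, 0, 0, 0.0, 0], [-0.4, 0, 0, -0.1, 0], [-0.4, 0, 0, -0.25, 0], [-0.4, 0, 0, -0.4, 0], [-0.4, 0, 0, -0.4, 0], [-0.4, 0, 0, -0.4, 0], [-0.4, 0, 0, -0.4, 0]]]'

```text
clock: 17.57
tcp_pos: [0.608, 0.263, 0.1817]
orientation: [-1.721, -2.628, 0.0]
contact_force: [-1.0, -0.3, -0.5]
grip_width: 0.0598
gripper_force: 0.0
```

```bash
python3 p.py .420 .285 .1 34
```

```text
tcp [0.608  0.263  0.1817] yaw 23.56 tilt 0.02 w 0.0598 F [-1.  -0.3 -0.5] t 17.57
call 0 [ 0.4765 -0.8174  0.4088] turn -0.116 rows>= 5
```

play_rows --commands '[[[-0.5, 0.24, -0.4, 0, -0.05], [-0.5, 0.468, -0.811, 0.0, -0.116], [-0.5, 0.468, -0.811, 0.1, -0.116], [-0.5, 0.468, -0.811, 0.3, -0.116], [-0.5, 0.468, -0.811, 0.4, -0.116], [-0.5, 0.468, -0.811, 0.4, -0.116], [-0.5, 0.468, -0.811, 0.4, -0.116], [-0.5, 0.468, -0.811, 0.4, -0.116], [-0.5, 0.468, -0.811, 0.4, -0.116]]]'

```text
clock: 18.32
tcp_pos: [0.4238, 0.284, 0.1025]
orientation: [1.476, 2.772, 0.002]
contact_force: [0.1, 0.1, 0.3]
grip_width: 0.0638
gripper_force: 0.0
```

```bash
python3 p.py .4225 .283 .015 34;  python3 - <<'E'
from ov2 import *
ov("pics/o8.png",[(.026,.4225,.283,.006),(.026,.4225,.283,0),(.028,.607,.2625,.097),(.022,.607,.2635,.109)],(.51,.273,.05),30,50,10)
E
```

```text
tcp [0.4238 0.284  0.1025] yaw 33.94 tilt 0.09 w 0.0638 F [0.1 0.1 0.3] t 18.32
call 0 [-0.0005 -0.0087  0.4373] turn -0.0006 rows>= 3
```

View pics/o8.png

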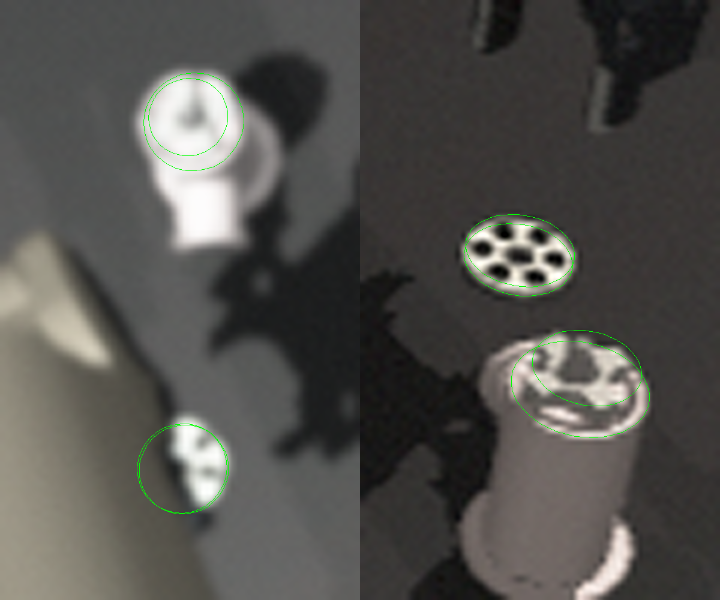

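play_rows --commands '[[[-0.5, 0, -0.006, 0.2, 0], [-0.5, 0, -0.006, 0.38, 0], [-0.45, 0, -0.006, 0.46, 0], [-0.45, 0, -0.006, 0.5, 0], [-0.45, 0, -0.006, 0.51, 0], [-0.45, 0, -0.006, 0.515, 0], [-0.45, 0, -0.006, 0.515, 0], [-0.45, 0, -0.006, 0.515, 0]]]'

```text
clock: 19.08
tcp_pos: [0.4223, 0.2839, 0.0002]
orientation: [1.475, 2.773, 0.004]
contact_force: [0.2, 0.6, 0.7]
grip_width: 0.0619
gripper_force: 0.0
```

play_rows --commands '[[[-0.45, 0, 0, 0.005, 0], [-0.45, 0, 0, 0.01, 0], [-0.45, 0, 0, 0.015, 0], [-0.45, 0, 0, 0.015, 0], [-0.35, 0, 0, 0.015, 0], [-0.25, 0, 0, 0.015, 0], [-0.15, 0, 0, 0.015, 0], [0.1, 0, 0, 0.015, 0], [0.1, 0, 0, 0.015, 0], [0.1, 0, 0, 0.015, 0], [0.1, 0, 0, 0.015, 0]]]' --grip_force 40

```text
clock: 20.0
tcp_pos: [0.4219, 0.2837, -0.0029]
orientation: [1.475, 2.774, 0.002]
contact_force: [-1.8, -1.1, 15.8]
grip_width: 0.0501
gripper_force: 41.8
```

play_rows --commands '[[[0.1, 0, 0, -0.1, 0], [0.1, 0, 0, -0.3, 0], [0.1, 0, 0, -0.5, 0], [0.1, 0, 0, -0.7, 0], [0.1, 0, 0, -0.9, 0], [0.1, 0, 0, -0.95, 0], [0.1, 0, 0, -0.95, 0], [0.1, 0, 0, -0.95, 0]]]' --grip_force 50

```text
clock: 20.67
tcp_pos: [0.421, 0.2834, 0.1859]
orientation: [-1.474, -2.774, -0.001]
contact_force: [-0.6, -0.7, -1.3]
grip_width: 0.0491
gripper_force: 51.9
```

```bash
python3 p.py .608 .263 .16 23.5;  python3 - <<'E'
from ov2 import *
p=get_obs()["tcp_pos"]
ov("pics/o9.png",[(.026,p[0],p[1],p[2]+.009),(.026,p[0],p[1],p[2]+.003)],(p[0],p[1],p[2]),25,25,8)
E
```

```text
tcp [0.421  0.2834 0.1859] yaw 34.01 tilt 0.05 w 0.0491 F [-0.6 -0.7 -1.3] t 20.67
call 0 [-0.6076  0.7179  0.1297] turn 0.1168 rows>= 5
```

View pics/o9.png

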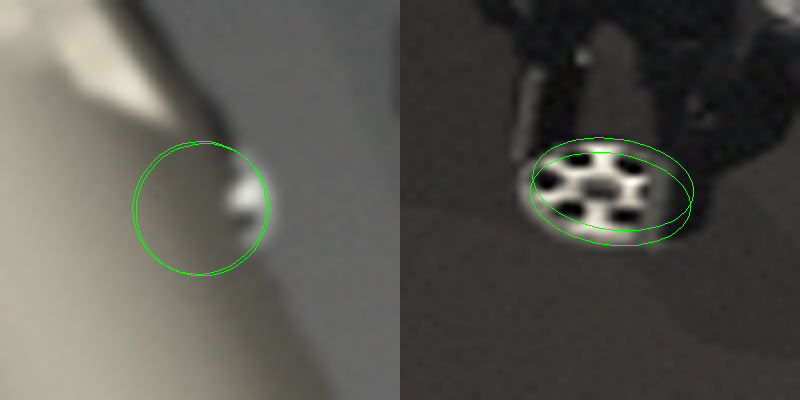

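play_rows --commands '[[[0.1, -0.29, 0.36, 0, 0.05], [0.1, -0.586, 0.72, 0, 0.117], [0.1, -0.586, 0.72, 0.05, 0.117], [0.1, -0.586, 0.72, 0.13, 0.117], [0.1, -0.586, 0.72, 0.13, 0.117], [0.1, -0.586, 0.72, 0.13, 0.117], [0.1, -0.586, 0.72, 0.13, 0.117], [0.1, -0.586, 0.72, 0.13, 0.117], [0.1, -0.586, 0.72, 0.13, 0.117], [0.1, -0.586, 0.72, 0.13, 0.117]]]'

```text
clock: 21.6
tcp_pos: [0.605, 0.2673, 0.16]
orientation: [-1.721, -2.627, 0.0]
contact_force: [0.5, -0.6, -0.0]
grip_width: 0.0492
gripper_force: 52.0
```

```bash
python3 p.py .6056 .2669 .106 23.5;  python3 - <<'E'
from ov2 import *
p=get_obs()["tcp_pos"]; x,y=p[0]+.0014,p[1]-.0032
ov("pics/o10.png",[(.026,x,y,p[2]+.009),(.008,x,y,p[2]+.009),(.003,.607,.2637,.124),(.006,.607,.2637,.109),(.028,.607,.2625,.097)],(.607,.263,.14),25,30,10)
E
```

```text
tcp [0.605  0.2673 0.16  ] yaw 23.54 tilt 0.05 w 0.0492 F [ 0.5 -0.6 -0. ] t 21.6
call 0 [-0.0034  0.002   0.2698] turn 0.0005 rows>= 2
```

View pics/o10.png

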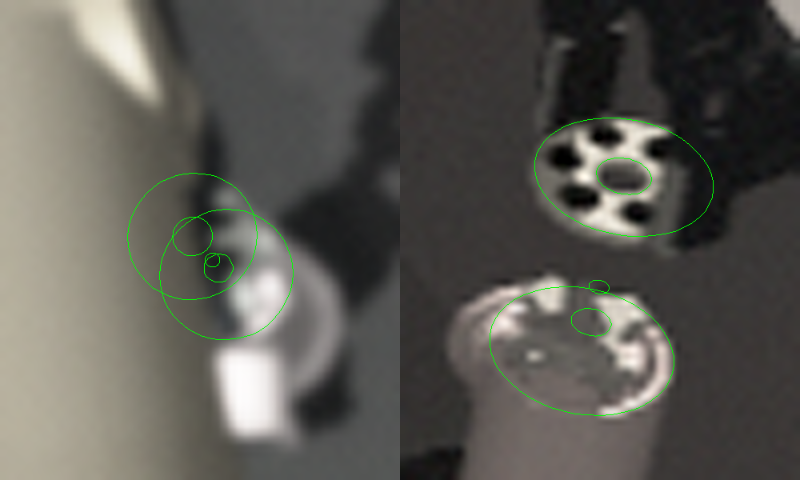

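play_rows --commands '[[[0.1, 0.001, 0.004, 0.05, 0], [0.1, 0.001, 0.004, 0.1, 0], [0.1, 0.001, 0.004, 0.14, 0], [0.1, 0.001, 0.004, 0.17, 0], [0.1, 0.001, 0.004, 0.2, 0], [0.1, 0.001, 0.004, 0.225, 0], [0.1, 0.001, 0.004, 0.24, 0], [0.1, 0.001, 0.004, 0.245, 0], [0.1, 0.001, 0.004, 0.245, 0], [0.1, 0.001, 0.004, 0.245, 0]]]'

```text
clock: 22.53
tcp_pos: [0.607, 0.2671, 0.1111]
orientation: [1.723, 2.627, 0.0]
contact_force: [0.1, -0.2, -2.0]
grip_width: 0.0491
gripper_force: 52.0
```

play_rows --commands '[[[0.1, 0, 0, 0.01, 0], [0.1, 0, 0, 0.018, 0], [0.1, 0, 0, 0.022, 0], [0.1, 0, 0, 0.022, 0], [-0.25, 0, 0, 0.022, 0], [-0.35, 0, 0, 0.022, 0], [-0.5, 0, 0, 0.022, 0], [-0.5, 0, 0, 0, 0], [-0.5, 0, 0, -0.1, 0], [-0.5, 0, 0, -0.25, 0], [-0.5, 0, 0, -0.4, 0], [-0.5, 0, 0, -0.4, 0]]]'

```text
clock: 23.53
tcp_pos: [0.6103, 0.2682, 0.1977]
orientation: [1.721, 2.622, 0.014]
contact_force: [1.5, 0.2, 1.5]
grip_width: 0.0638
gripper_force: 0.0
```

```bash
python3 p.py .5955 .0085 .12 1
```

```text
tcp [0.6103 0.2682 0.1977] yaw 23.44 tilt 0.58 w 0.0638 F [1.5 0.2 1.5] t 23.53
call 0 [-0.581  -0.2942  0.1908] turn 0.1247 rows>= 4
call 1 [-0.6268 -0.1756  0.192 ] turn 0.1247 rows>= 4
```

play_rows --commands '[[[-1, -0.29, -0.147, 0, 0.06], [-1, -0.581, -0.294, 0, 0.125], [-1, -0.581, -0.294, 0, 0.125], [-1, -0.581, -0.294, 0, 0.125], [-1, -0.581, -0.294, 0, 0.125], [-1, -0.581, -0.294, 0, 0.125]]]'

```text
clock: 24.03
tcp_pos: [0.5993, 0.1371, 0.1913]
orientation: [-1.973, -2.444, -0.002]
contact_force: [0.0, -0.1, -0.4]
grip_width: 0.0857
gripper_force: 0.0
```

play_rows --commands '[[[-1, -0.627, -0.176, 0, 0.125], [-1, -0.627, -0.176, 0.1, 0.125], [-1, -0.627, -0.176, 0.3, 0.125], [-1, -0.627, -0.176, 0.38, 0.125], [-1, -0.627, -0.176, 0.38, 0.125], [-1, -0.627, -0.176, 0.38, 0.125], [-1, -0.627, -0.176, 0.38, 0.125], [-1, -0.627, -0.176, 0.38, 0.125]]]'

```text
clock: 24.7
tcp_pos: [0.5929, 0.0098, 0.1162]
orientation: [2.198, 2.243, 0.004]
contact_force: [0.3, -1.1, 0.5]
grip_width: 0.0855
gripper_force: 0.0
```

```bash
python3 p.py .5955 .0085 .03 1;  python3 - <<'E'
from ov2 import *
S=viewer.grab_frame("scene");T=viewer.grab_frame("top")
p=get_obs()["tcp_pos"]
def crop(f,c,hw,hh,items,k):
    c=proj(f,np.array([c]))[0].astype(int); l,t=c[0]-hw,c[1]-hh
    im=cv2.resize(f["pixels"][t:t+2*hh,l:l+2*hw,::-1],None,fx=k,fy=k,interpolation=2)
    for rad,x,y,z in items:
        uv=(proj(f,np.c_[x+rad*np.cos(a),y+rad*np.sin(a),0*a+z])-[l-.5,t-.5])*k
        cv2.polylines(im,[uv.astype(np.int32)],True,(0,255,0),1)
    return im
I=[(.026,.607,.2637,.115),(.008,.607,.2637,.115)]
Rg=[(.0345,.5955,.0085,.026),(.0345,.5955,.0085,0),(.003,*p)]
cv2.imwrite("pics/o11.png",np.hstack([crop(S,(.607,.263,.09),20,28,I,7),crop(T,(.607,.263,.09),15,28,I,7),crop(S,(.595,.008,.06),20,28,Rg,7)]))
E
```

```text
tcp [0.5929 0.0098 0.1162] yaw 1.17 tilt 0.16 w 0.0855 F [ 0.3 -1.1  0.5] t 24.7
call 0 [-0.0072  0.0119  0.4308] turn 0.0019 rows>= 3
```

View pics/o11.png

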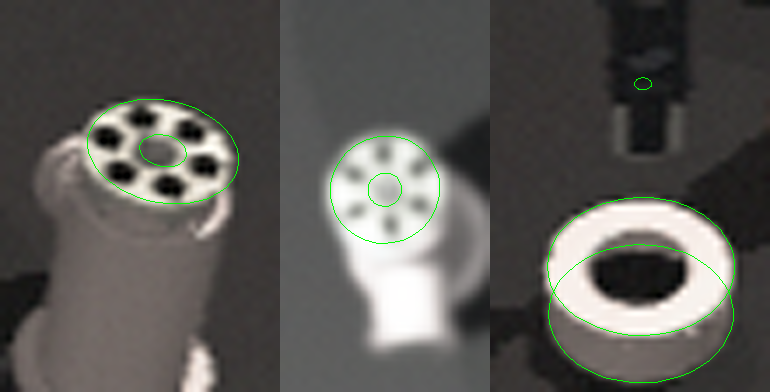

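play_rows --commands '[[[-1, -0.012, 0.01, 0.1, 0], [-1, -0.012, 0.01, 0.28, 0], [-1, -0.012, 0.01, 0.42, 0], [-1, -0.012, 0.01, 0.52, 0], [-1, -0.012, 0.01, 0.56, 0], [-1, -0.012, 0.01, 0.56, 0], [-1, -0.012, 0.01, 0.56, 0]]]'

```text
clock: 25.38
tcp_pos: [0.5942, 0.0051, 0.0039]
orientation: [2.201, 2.24, 0.002]
contact_force: [0.5, -0.1, -0.2]
grip_width: 0.0855
gripper_force: 0.0
```

play_rows --commands '[[[-0.9, 0, 0, 0, 0], [-0.8, 0, 0, 0, 0], [-0.7, 0, 0, 0, 0], [-0.6, 0, 0, 0, 0], [-0.4, 0, 0, 0, 0], [-0.4, 0, 0, 0, 0], [-0.4, 0, 0, 0, 0], [-0.4, 0, 0, 0, 0]]]' --grip_force 40

```text
clock: 26.05
tcp_pos: [0.5945, 0.0049, 0.0049]
orientation: [2.202, 2.239, 0.004]
contact_force: [-2.2, 0.6, 12.2]
grip_width: 0.0683
gripper_force: 41.6
```

play_rows --commands '[[[-0.4, 0, 0, -0.1, 0], [-0.4, 0, 0, -0.3, 0], [-0.4, 0, 0, -0.5, 0], [-0.4, 0, 0, -0.7, 0], [-0.4, 0, 0, -0.9, 0], [-0.4, 0, 0, -0.9, 0], [-0.4, 0, 0, -0.9, 0], [-0.4, 0, 0, -0.9, 0], [-0.4, 0, 0, -0.9, 0]]]' --grip_force 50

```text
clock: 26.8
tcp_pos: [0.5921, 0.005, 0.1814]
orientation: [-2.201, -2.239, 0.003]
contact_force: [-0.2, -0.0, -1.2]
grip_width: 0.0681
gripper_force: 56.6
```

```bash
cat > rf.py <<'E'
from h import *
# ring fit in scene: bright top face annulus -> outer contour of bright top + side
S=viewer.grab_frame("scene");p=np.array(get_obs()["tcp_pos"]);z=p[2]-.0045
d=[k for k in viewer.trace(S,"ring")]
print([(round(k["score"],2),np.round(k["rect"])) for k in d])
M["lip"]=[cyl(.019,0,0)]
q=proj(S,cyl(.019,.026,.026)+[p[0],p[1],z]); print("pred opening",q[:,0].min(),q[:,0].max(),q[:,1].min(),q[:,1].max())
q=proj(S,cyl(.0345,0,.026)+[p[0],p[1],z]); print("pred outer rect",np.round([q[:,0].min(),q[:,1].min(),q[:,0].max(),q[:,1].max()],1))
print(np.round(np.diff(proj(S,np.array([[p[0],p[1],z],[p[0]+.01,p[1],z],[p[0],p[1]+.01,z]])),axis=0),2))
E
python3 rf.py; python3 p.py .607 .2605 .17 23.5
```

```text
[(0.67, array([300., 181., 331., 200.])), (0.18, array([ 88., 204., 129., 249.]))]
pred opening 306.3504916969895 322.69305078777194 180.3505588886689 191.02597501070704
pred outer rect [299.7 176.2 329.4 203.9]
[[ 0.1   2.84]
 [ 4.13 -2.91]]
tcp [0.5922 0.0048 0.1813] yaw 0.97 tilt 0.18 w 0.0676 F [-0.  -0.4 -1. ] t 26.9
call 0 [0.6386 0.0479 0.0277] turn -0.1252 rows>= 4
call 1 [0.6169 0.1717 0.0273] turn -0.1252 rows>= 4
```

play_rows --commands '[[[-0.4, 0.32, 0.024, 0, -0.06], [-0.4, 0.64, 0.05, 0, -0.125], [-0.4, 0.64, 0.05, 0, -0.125], [-0.4, 0.64, 0.05, 0, -0.125], [-0.4, 0.64, 0.05, 0, -0.125], [-0.4, 0.64, 0.05, 0, -0.125]]]'

```text
clock: 27.4
tcp_pos: [0.6006, 0.1326, 0.1817]
orientation: [-1.971, -2.445, 0.004]
contact_force: [-0.2, -0.7, -0.4]
grip_width: 0.0675
gripper_force: 56.6
```

play_rows --commands '[[[-0.4, 0.32, 0.09, 0, -0.06], [-0.4, 0.619, 0.173, 0, -0.125], [-0.4, 0.619, 0.173, 0, -0.125], [-0.4, 0.619, 0.173, 0.1, -0.125], [-0.4, 0.619, 0.173, 0.13, -0.125], [-0.4, 0.619, 0.173, 0.13, -0.125], [-0.4, 0.619, 0.173, 0.13, -0.125], [-0.4, 0.619, 0.173, 0.13, -0.125], [-0.4, 0.619, 0.173, 0.13, -0.125], [-0.4, 0.619, 0.173, 0.13, -0.125], [-0.4, 0.619, 0.173, 0.13, -0.125]]]'

```text
clock: 28.32
tcp_pos: [0.6092, 0.2607, 0.1576]
orientation: [1.724, 2.626, 0.001]
contact_force: [-0.1, 0.1, -0.3]
grip_width: 0.0678
gripper_force: 56.6
```

```bash
python3 p.py .6077 .2615 .1 23.5;  python3 - <<'E'
from ov2 import *
p=get_obs()["tcp_pos"]; x,y=p[0]-.0007,p[1]+.0016; z=p[2]-.0045
ov("pics/o12.png",[(.0345,x,y,z+.026),(.019,x,y,z+.026),(.0345,x,y,z),(.026,.607,.2632,.115)],(.607,.263,.13),25,28,10)
E
python3 rf.py
```

```text
tcp [0.6092 0.2607 0.1576] yaw 23.41 tilt 0.06 w 0.0678 F [-0.1  0.1 -0.3] t 28.32
call 0 [ 0.0066 -0.0055  0.288 ] turn -0.001 rows>= 2
[(0.78, array([407., 186., 438., 215.]))]
pred opening 415.88264406786453 432.3357714723184 190.81897793157694 201.68800799509765
pred outer rect [407.7 186.5 439.1 214.4]
[[ 0.84  2.89]
 [ 3.34 -2.96]]
```

View pics/o12.png

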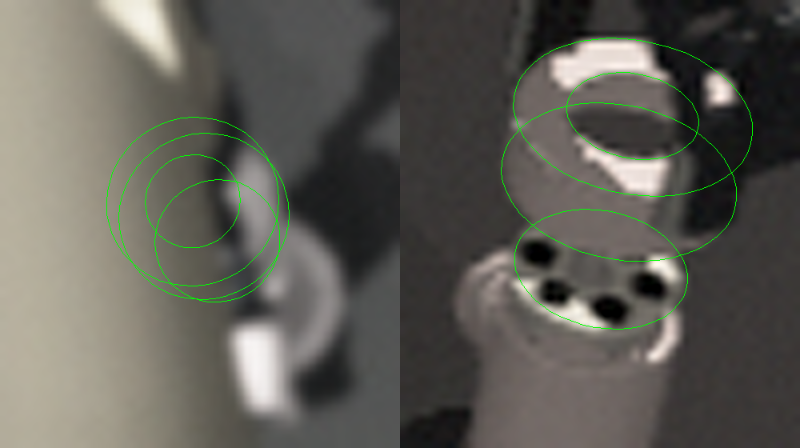

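play_rows --commands '[[[-0.4, 0.004, -0.005, 0.06, 0], [-0.4, 0.004, -0.005, 0.12, 0], [-0.4, 0.004, -0.005, 0.16, 0], [-0.4, 0.004, -0.005, 0.19, 0], [-0.4, 0.004, -0.005, 0.21, 0], [-0.4, 0.004, -0.005, 0.23, 0], [-0.4, 0.004, -0.005, 0.24, 0], [-0.4, 0.004, -0.005, 0.24, 0], [-0.4, 0.004, -0.005, 0.24, 0]]]'

```text
clock: 29.27
tcp_pos: [0.6077, 0.2616, 0.1091]
orientation: [1.723, 2.627, 0.0]
contact_force: [0.0, 0.2, -0.6]
grip_width: 0.0676
gripper_force: 56.6
```

Exactly on the target with no contact; continue down to the seat.

play_rows --commands '[[[-0.4, 0, 0, 0.015, 0], [-0.4, 0, 0, 0.03, 0], [-0.4, 0, 0, 0.04, 0], [-0.4, 0, 0, 0.048, 0], [-0.4, 0, 0, 0.054, 0], [-0.4, 0, 0, 0.054, 0], [-0.4, 0, 0, 0.054, 0]]]'

```text
clock: 29.85
tcp_pos: [0.6078, 0.2617, 0.0983]
orientation: [1.723, 2.627, 0.001]
contact_force: [-0.4, 0.5, -0.3]
grip_width: 0.0677
gripper_force: 56.7
```

play_rows --commands '[[[-0.4, 0, 0, 0.003, 0], [-0.4, 0, 0, 0.003, 0], [-0.7, 0, 0, 0.003, 0], [-0.8, 0, 0, 0.003, 0], [-1, 0, 0, 0.003, 0], [-1, 0, 0, 0, 0], [-1, 0, 0, 0, 0], [-1, 0, 0, -0.1, 0], [-1, 0, 0, -0.25, 0], [-1, 0, 0, -0.4, 0], [-1, 0, 0, -0.6, 0], [-1, 0, 0, -0.6, 0]]]'

```text
clock: 30.85
tcp_pos: [0.6117, 0.2625, 0.2263]
orientation: [1.721, 2.621, 0.017]
contact_force: [1.5, -0.1, 0.9]
grip_width: 0.0857
gripper_force: 0.0
```

play_rows --commands '[[[-1, -0.3, -0.3, 0, 0], [-1, -0.6, -0.6, 0, 0], [-1, -0.6, -0.6, 0, 0], [-1, -0.6, -0.6, 0, 0], [-1, -0.6, -0.6, 0, 0], [-1, -0.6, -0.6, 0, 0], [-1, -0.6, -0.6, 0, 0]]]'

```text
clock: 31.43
tcp_pos: [0.5456, 0.1043, 0.2184]
orientation: [1.724, 2.627, 0.002]
contact_force: [-0.0, 0.6, 0.2]
grip_width: 0.0854
gripper_force: 0.0
```

```bash
python3 - <<'E'
from h import *
for n in("scene","top"):
    f=viewer.grab_frame(n); d=viewer.trace(f,"ring")
    print([(round(k["score"],2),np.round(k["rect"])) for k in d][:2])
    q=proj(f,cyl(.0345,0,.026)+[.607,.2632,.093]); print(np.round([q[:,0].min(),q[:,1].min(),q[:,0].max(),q[:,1].max()],1))
    # bright lip top: fit height/centre in a grey crop
    l,t,r_,b=[int(v) for v in(q[:,0].min()-4,q[:,1].min()-4,q[:,0].max()+5,q[:,1].max()+5)]
    g=f["pixels"][t:b,l:r_].astype(float).mean(2); M["t"]=[cyl(.0345,.0255,.026)]
    m=np.clip((g-130)/80,0,1); 
    m=cv2.morphologyEx(m,cv2.MORPH_CLOSE,cv2.getStructuringElement(2,(15,15)))
    k=minimize(lambda p:((sil(f,"t",p[0],p[1],0,[l,t,r_,b],.093)-m)**2).sum(),[.607,.263],method="Nelder-Mead",options=dict(initial_simplex=np.array([[.607,.263],[.613,.263],[.607,.269]])))
    print(n,k.x.round(4),round(k.fun,1))
    if n=="scene": cv2.imwrite("pics/f.png",cv2.resize(f["pixels"][140:260,370:460,::-1],None,fx=5,fy=5,interpolation=2))
E
```

```text
[(0.91, array([407., 205., 432., 230.]))]
[405.1 204.2 435.3 231.5]
scene [0.6049 0.2649] 68.2
[(0.65, array([234., 149., 254., 173.]))]
[233.1 147.2 255.  169.1]
top [0.6032 0.2666] 239.5
```

```bash
python3 -c "
from bench import r
print(r.hand_in())"
```

```text
the job is handed in; nothing more can be done
None
```

The mincer head is assembled in order (worm, knife, coarse disc, ring) and handed in; camera measurements fit a seated ring but I had no pictures left to look at it, and the hand-in gave no verdict.

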